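Clamp a split knife block with a one-hand bar clamp

TASK

The two halves of the beech knife block lie in the one-hand bar clamp on the plywood jig, to be pressed together at their joint. Pump the orange trigger against the black handle, letting it right out between squeezes, until the far jaw has closed the joint and its soft orange pad is pressed in by a few millimetres, but never squashed nearly solid, which would crack the block; then stop, and finish while still holding the trigger squeezed. Work the jaw by the trigger alone: do not push the bar, the jaw or the wooden halves by hand, and leave the knife, mug and fruit basket where they are.

Things in the scene. Friction and masses are not known exactly. Their poses are not given: they have to be found in the camera images.
- jig: Plywood board (350 x 210 x 18 mm, fixed) with the bar clamp bolted on it. Origin: on the counter under the middle of the near jaw's face; +x runs level along the clamp bar from near jaw to far jaw, z up. The toothed steel bar runs along x over the middle, top 112 mm above the counter, from about 85 mm behind the origin to the far jaw. The board spans x = -130 to +220 mm and 105 mm to either side.
- handle (a point): Centre, at gripping height (158 mm above the counter), of the fixed upright black pistol handle: 22 mm thick along the jig's x, 27 mm wide, top at 186 mm, at x = -42 mm of the jig. Fingers come down astride handle and trigger and close along the jig's x axis.
- trigger_grip (a point): Middle of the orange trigger's blade, 83 mm above its hinge and 158 mm above the counter. 10 mm thick along the jig's x, 24 mm wide, top at 174 mm; on the far-jaw side of the handle, at x = -8 mm of the jig when let out (leaning 0.15 rad away from it). Squeezed it moves 17 mm: back of handle to front of trigger is 50 mm let out (53 at its top), 33 mm squeezed home. A spring (2 to 4 N) pushes it out.
- trigger (a joint): Trigger angle in rad: 0 let out, 0.21 squeezed home on its stop. A full squeeze draws the far jaw about 5 mm (one tooth) towards the near jaw, in the last two thirds of the stroke; the trigger must come nearly right out to take a new tooth. Moving the free jaw takes about 7 N at the gripping height; with the pad pressing with F newtons, F/2.2 more. Very quick strokes may skip a tooth.
- clamp_bar (a joint): How far the toothed bar with the far jaw is drawn towards the near jaw, in m; it starts between 0 and 0.008 (limit 0.042). The ratchet holds it when the trigger is let out, but under load the jaw springs back by 1 to 5 mm (up to a tooth): the full pressure stays only while the trigger is held.
- jaw_pad (a joint): How far the far jaw's soft orange rubber pad is pressed into the jaw, in m: 0 free, 0.010 squashed solid; 5 N per mm. It is pressed in (by over 1 mm) only once the joint between the halves has closed, as pushing the loose half takes under 3 N. At 9 mm (45 N) the block cracks.
- pad_face (a point): Centre of the pressing face of the far jaw's orange pad (40 mm wide, 42 mm high), 50 mm above the counter; it moves along the jig's x towards the near jaw, from x = 97 to 105 mm at the start. When it stands at about x = 80 mm the joint is just closed.
- half_near_center (a point): Centre of the knife block half next to the near jaw: beech, 40 mm along the jig's x, 180 mm across, 64 mm high, lying loose on the board (centre 50 mm above the counter) and within 1 mm of the near jaw's face. Axes as the jig's when squared up.
- half_far_center (a point): Centre of the other half, of the same size, lying loose on the board 2 to 8 mm away from the first one, its far side 9 to 22 mm short of the far jaw's pad. With the joint closed the two centres are 40 mm apart.
- knife_center (a point): Chef's knife lying on the counter, 330 mm long with a black handle: near the handle's front end, 9 mm up. To be left alone.
- mug_center (a point): White mug, 80 mm wide and 92 mm high: its centre. To be left alone.
- basket_center (a point): White plastic basket with red and yellow fruit, 220 x 150 x 75 mm: its centre. To be left alone.

How it is judged:
By the outcome, as a careful person would: the job done as asked, in the order asked, and still so for the second after the job is handed in, while the arm keeps its last pose, push and grip.
It also fails if it takes over 64 s, if anything falls off the work surface, if the arm or the gripper's body presses on something with over 40 N, if the wrist force passes 120 N, or if a joint passes its speed limit or range.

ROBOT

A 7-joint arm with a two-finger parallel gripper is mounted at the origin on the work surface. World frame = base frame: x ahead of the robot, y to its left, z up, the work surface at z = 0. Lengths are in m, angles in rad, forces in N, time in s.
With the tool pointing down it reaches from about 0.425 to 0.95 m from the base axis. Payload 4.7 kg.
Tool frame: the origin (TCP) lies on the centre line of the jaws, within the pads' length; the fingertips stand robot.nose_length ahead of it and the grasp point (between the pads) lies 8 mm behind it (robot.nose_length is the distance from the TCP to the fingertips, in m); z points along the fingers, y is the line along which they close (so a half turn about z gives the same grasp; the last joint's range is limited). The gripper opens to 85 mm and grips with 20 to 120 N. Pads are 22 mm wide; open, the fingers measure 114 mm over their backs; the gripper's body (76 mm by 85 mm) begins 54 mm behind the grasp point. The pads swing forward as they close: fully open they stand 13 mm farther back than shut.
Start: joints at [1.08, 0.469, -0.049, 1.532, 0.024, 1.141, -0.082], TCP at [0.301, -0.604, 0.242] pointing down, gripper open.
Joint ranges: [-2.59, 2.59], [-0.33, 1.99], [-1.39, 1.29], [0.1, 2.45], [-1.04, 4.18], [0.21, 1.99], [-2.66, 2.66]. Speed limits (rad/s): [2.57, 2.57, 3.14, 3.14, 3.14, 3.14, 3.14].

INTERFACE

Orientations are given as [roll, pitch, yaw] about the fixed x, y, z axes, in that order (R = Rz(yaw) Ry(pitch) Rx(roll)).
In Python, from plant import robot gives the robot as it stands. Calls block until the motion is done:
- robot.goto(position, orientation): joint-space move of the TCP to a pose.
- robot.move_straight(position, vel=0.15, attitude=None, contact_N=None): straight line of the TCP; attitude=None keeps the orientation; vel is the mean speed in m/s. With contact_N (N) it stops when the force on the tool has changed by that much, and returns True; else False.
- robot.move_joints(angles): joint-space move.
- robot.grip(opening, strength=None): opening from 0.0 (shut) to 1.0 (fully open); strength is the grip in N (None keeps the last); returns when the fingers have stopped.
- robot.sleep(seconds).
- robot.inverse_kinematics(position, orientation): joint angles nearest the present ones, or None.
- robot.sense(): the state.
- robot.grab_frame(name): name is "side" or "top" or "wrist"; returns a dict with "image" (400x640x3 uint8, red, green, blue), "range_z" (400x640 float32, m along the optical axis (not along the pixel's ray), 0 where there is no reading), "fx", "fy", "cx", "cy" (pixels), "R" (3x3) and "t" (3): a world point X has camera coordinates R X + t. Camera axes: x right, y down, z forward; pixel columns grow to the right and rows downward; lengths in m; the calibration is good to about 2 mm. A picture is of the moment at which its call begins.
A pose or a line that the arm cannot do raises robot.IKError and nothing moves.
- robot.close_job(): hands the job in; it is judged then, once.
The state is a dict: "t": time; "joint_pos": joint angles; "joint_velocities": joint speeds; "effort": joint torques, N m; "tcp_pos": TCP position; "tcp_rot": TCP orientation; "wrist_force": force on the tool from outside, world axes, zero at the start; "torque": the same for the moment, N m; "opening": opening from 0.0 (shut) to 1.0 (fully open); "gripper_force": force on a finger pad.
Only numpy, scipy, OpenCV 4.12 (cv2) and the standard library are available. Lean on these libraries where they do the work, as an engineer would, in place of code of your own. Each camera call takes 0.05 s, during which the arm holds its last target. There are 200 camera calls.

## Working session

There is one attempt and no reset: what is moved stays moved. The work goes in short steps, each a Python script; the robot and the scene stay as the last script left them, time stands still between calls to the robot, and variables do not carry over. Pictures are saved under pics/ and viewed, at most 10 in all, crops included, and the job is handed in when it is done.

```bash
mkdir -p pics; ls; python3 - <<'E'
from plant import robot
import cv2,numpy as np,pickle
d={}
for n in("top","side"):
    f=robot.grab_frame(n);d[n]=f
    cv2.imwrite(f"pics/{n}0.png",f["image"][:,:,::-1])
    print(n,f["fx"],f["cx"],f["cy"],(-f["R"].T@f["t"]).round(3),f["R"].round(2).tolist())
pickle.dump(d,open("f0.pkl","wb"))
s=robot.sense();print(robot.nose_length,s)
E
```

```text
pics
top 404.6689496477651 314.85486146471754 198.20982999670125 [ 0.387 -0.03   1.35 ] [[-0.03, -1.0, 0.01], [-0.99, 0.03, -0.13], [0.13, -0.01, -0.99]]
side 480.70986996410267 310.09771801949665 200.07753814878436 [-0.201  0.962  1.072] [[-0.8, -0.6, -0.0], [-0.36, 0.48, -0.8], [0.48, -0.64, -0.6]]
0.011 {'t': 0.1, 'joint_pos': array([ 1.08012798,  0.46937513, -0.04860881,  1.53359359,  0.0240745 ,
        1.14099611, -0.08229999]), 'joint_velocities': array([ 6.92731312e-04, -1.77283456e-03,  3.25589459e-05, -2.81152785e-03,
       -1.68869913e-04,  7.04460868e-04,  2.17326636e-03]), 'effort': array([ 6.98682325e-04, -5.11514103e+01, -4.72316716e-02, -2.38391340e+01,
        1.07361135e-02,  4.33232679e-03, -2.82379398e-05]), 'tcp_pos': array([ 0.30053077, -0.60383057,  0.24134861]), 'tcp_rot': array([-3.13980506e+00,  3.33679122e-05,  4.61799543e-01]), 'wrist_force': array([-0.23973256,  0.16065708,  0.24336139]), 'torque': array([ 0.06498614, -0.01404549, -0.02325451]), 'gripper_force': 0.0, 'opening': 0.995845899958276}
```

View pics/top0.png

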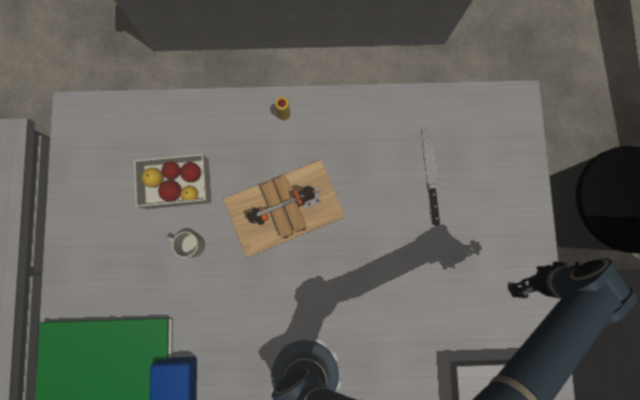

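View pics/side0.png

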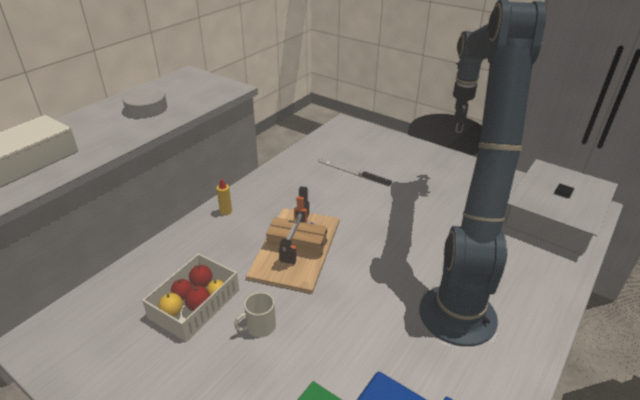

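The top view shows the board with corners at about (223,198), (323,160), (344,215) and (247,256). The handle and trigger are near (308,193) and the far jaw near (257,215). Next I'll fit the board and the clamp parts.

```bash
cat > h.py <<'E'
import numpy as np,cv2
def cloud(f):
    z=f["range_z"].astype(float);v,u=np.indices(z.shape)
    c=np.stack([(u-f["cx"])/f["fx"]*z,(v-f["cy"])/f["fy"]*z,z],-1)
    P=(c-f["t"])@f["R"]; P[z<=0]=np.nan
    return P
E
python3 - <<'E'
import pickle;from h import *
d=pickle.load(open("f0.pkl","rb"))
f=d["top"];P=cloud(f)
sub=np.zeros(P.shape[:2],bool);sub[150:265,215:355]=1
m=sub&(P[...,2]>.009)&(P[...,2]<.21)
m=cv2.morphologyEx(m.astype(np.uint8),cv2.MORPH_OPEN,np.ones((3,3)))>0
b=m&(P[...,2]<.03)
print("board z",np.median(P[b][:,2]))
c,wh,a=cv2.minAreaRect((P[b][:,:2]).astype(np.float32));print("rect",c,wh,a)
bp=cv2.boxPoints((c,wh,a))
L=[bp[1]-bp[0],bp[2]-bp[1]];L=max(L,key=np.linalg.norm);ex=L/np.linalg.norm(L)
if ex[1]<0:ex=-ex
yaw=np.arctan2(ex[1],ex[0]);o=np.array(c)-.045*ex
print("yaw",yaw,"origin",o)
ey=np.array([-ex[1],ex[0]])
for n in("top","side"):
    f=d[n];P=cloud(f);J=np.dstack([(P[...,:2]-o)@ex,(P[...,:2]-o)@ey,P[...,2]])
    hsv=cv2.cvtColor(f["image"],cv2.COLOR_RGB2HSV)
    org=(hsv[...,0]<14)&(hsv[...,1]>150)&(abs(J[...,0])<.25)&(abs(J[...,1])<.1)
    for k,q in(("org hi",org&(J[...,2]>.13)),("org lo",org&(J[...,2]<.1)),("hi z>.165",(J[...,2]>.165)&(J[...,2]<.2)&(abs(J[...,0])<.2)&(abs(J[...,1])<.1)),("hi .12-.165",(J[...,2]>.125)&(J[...,2]<.165)&(abs(J[...,0])<.2)&(abs(J[...,1])<.1)),
      ("bar",(J[...,2]>.1)&(J[...,2]<.12)&(J[...,0]>0)&(J[...,0]<.1)&(abs(J[...,1])<.05))):
        if q.any():print(n,k,q.sum(),"min",J[q].min(0).round(3),"med",np.median(J[q],0).round(3),"max",J[q].max(0).round(3))
np.savez("jig.npz",o=o,yaw=yaw)
E
```

```text
board z 0.018729206749985773
rect (0.5339788198471069, 0.0578659325838089) (0.21082180738449097, 0.35041844844818115) 20.632394790649414
yaw 1.9308995 origin [0.54983551 0.01575221]
top org hi 29 min [-0.015 -0.009  0.132] med [-0.009  0.003  0.173] max [-0.004  0.012  0.178]
top org lo 36 min [ 0.103 -0.018  0.06 ] med [0.111 0.01  0.07 ] max [0.12  0.02  0.077]
top hi z>.165 102 min [-0.054 -0.013  0.165] med [-0.038  0.001  0.183] max [-0.002  0.014  0.194]
top hi .12-.165 55 min [-0.057 -0.021  0.126] med [-0.021  0.012  0.13 ] max [-0.004  0.022  0.164]
top bar 116 min [ 0.001 -0.005  0.101] med [0.049 0.001 0.109] max [0.099 0.006 0.115]
side org hi 10 min [-0.019 -0.004  0.132] med [-0.01   0.001  0.173] max [-0.005  0.018  0.178]
side org lo 9 min [0.1   0.01  0.064] med [0.107 0.013 0.068] max [0.11  0.017 0.074]
side hi z>.165 95 min [-0.059 -0.012  0.165] med [-0.037  0.003  0.178] max [-0.001  0.016  0.189]
side hi .12-.165 130 min [-0.054 -0.016  0.125] med [-0.012  0.006  0.145] max [-0.004  0.018  0.165]
side bar 84 min [ 0.001 -0.005  0.1  ] med [0.05  0.002 0.108] max [0.098 0.008 0.113]
```

The board fit is good: 350 x 211 mm, and the handle, trigger and bar all sit where the jig frame predicts. I'll move above the grip and check with the wrist camera before descending.

```bash
cat >> h.py <<'E'
g=np.load("jig.npz");o=g["o"];yaw=float(g["yaw"])
ex=np.array([np.cos(yaw),np.sin(yaw)]);ey=np.array([-ex[1],ex[0]])
ORI=[np.pi,0,yaw-np.pi/2]
def W(x,y,z): return [*(o+x*ex+y*ey),z]
def jig(P): return np.dstack([(P[...,:2]-o)@ex,(P[...,:2]-o)@ey,P[...,2]])
def orange(f):
    h=cv2.cvtColor(f["image"],cv2.COLOR_RGB2HSV); return (h[...,0]<14)&(h[...,1]>150)
E
python3 - <<'E'
from plant import robot;from h import *
robot.goto(W(-.036,0,.32),ORI)
f=robot.grab_frame("wrist");cv2.imwrite("pics/w1.png",f["image"][:,:,::-1])
J=jig(cloud(f));near=(abs(J[...,0])<.2)&(abs(J[...,1])<.1)
for k,q in(("trig",orange(f)&near&(J[...,2]>.15)),("handle top",near&(J[...,2]>.18)&(J[...,2]<.195)&~orange(f)),("pad",orange(f)&near&(J[...,2]<.1))):
    if q.any():print(k,q.sum(),np.percentile(J[q],[2,50,98],axis=0).round(4).tolist())
s=robot.sense();print(s["t"],s["tcp_pos"],s["tcp_rot"],s["wrist_force"])
E
```

```text
trig 506 [[-0.0469, -0.0116, 0.1511], [-0.0116, -0.0024, 0.1735], [-0.0042, 0.0102, 0.3318]]
handle top 845 [[-0.0549, -0.0127, 0.182], [-0.0445, -0.0013, 0.1866], [-0.0342, 0.0123, 0.1883]]
pad 769 [[-0.0143, -0.0208, 0.0201], [0.104, -0.0111, 0.07], [0.1195, 0.0201, 0.092]]
2.4583 [ 0.56257705 -0.01920666  0.319752  ] [3.14144452e+00 5.08091910e-04 3.58088345e-01] [-0.29222513 -0.82567707 -0.64509794]
```

View pics/w1.png

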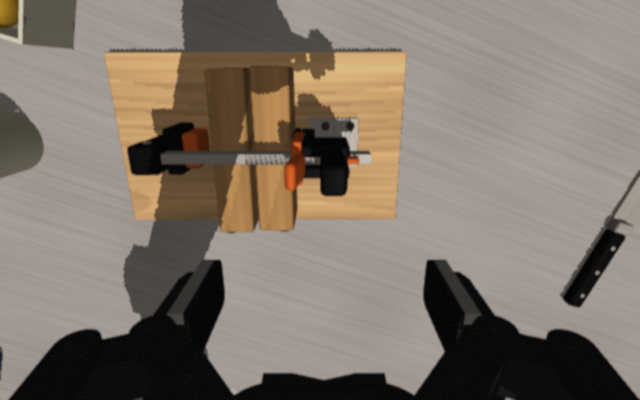

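The wrist view shows the handle at about (334,165), the trigger at (295,160) and the far pad at (195,142). The fingers close along the bar, and the offset is only 1–2 mm. I'll descend astride the handle and trigger, then make one slow squeeze.

```bash
cat >> h.py <<'E'
def padx(robot,n="top"):
    f=robot.grab_frame(n);J=jig(cloud(f))
    # whole far jaw + pad over the board, above the halves; edges along x
    q=orange(f)&(abs(J[...,1])<.03)&(J[...,0]>.05)&(J[...,0]<.14)&(J[...,2]>.055)&(J[...,2]<.085)
    bl=(f["image"].max(-1)<60)&(abs(J[...,1])<.03)&(J[...,0]>.05)&(J[...,0]<.16)&(J[...,2]>.09)&(J[...,2]<.135)
    return [int(q.sum())]+[round(float(v)*1e3,1) for v in np.percentile(J[q][:,0],[5,50,95])]+[int(bl.sum())]+([round(float(v)*1e3,1) for v in np.percentile(J[bl][:,0],[5,50,95])] if bl.any() else [])
def st(robot,l=""):
    s=robot.sense();w=s["wrist_force"]
    print(l,"t%.2f op%.3f gf%.1f"%(s["t"],s["opening"],s["gripper_force"]),"Fx%.1f Fy%.1f Fz%.1f"%(w[:2]@ex,w[:2]@ey,w[2]),"x%.1f"%(((s["tcp_pos"][:2]-o)@ex)*1e3))
    return s
E
python3 - <<'E'
from plant import robot;from h import *
print(padx(robot),padx(robot,"side"))
robot.move_straight(W(-.0375,0,.215),vel=.12)
print(robot.move_straight(W(-.0375,0,.147),vel=.06,contact_N=6))
st(robot,"down");print(padx(robot),padx(robot,"side"))
for op in(.85,.75,.68,.62,.56,.5,.45,.4,.36):
    robot.grip(op,20);s=st(robot,op)
    if s["opening"]>op+.03:break
print(padx(robot),padx(robot,"side"))
E
```

```text
Traceback (most recent call last):
  File "h.py", line 19, in padx
    return [int(q.sum())]+[round(float(v)*1e3,1) for v in np.percentile(J[q][:,0],[5,50,95])]+[int(bl.sum())]+([round(float(v)*1e3,1) for v in np.percentile(J[bl][:,0],[5,50,95])] if bl.any() else [])
                                                          ~~~~~~~~~~~~~^^^^^^^^^^^^^^^^^^^^^
IndexError: index -1 is out of bounds for axis 0 with size 0
```

```bash
cat >> h.py <<'E'
def padx(robot,n="side"):
    f=robot.grab_frame(n);J=jig(cloud(f));b=(abs(J[...,1])<.03)&(J[...,0]>.05)&(J[...,0]<.16)
    r=[n]
    for q in(b&orange(f)&(J[...,2]>.055)&(J[...,2]<.085),b&(f["image"].max(-1)<60)&(J[...,2]>.09)&(J[...,2]<.135)):
        r+=[int(q.sum())]+([round(float(v)*1e3,1) for v in np.percentile(J[q][:,0],[5,50,95])] if q.any() else [])
    return r
E
python3 - <<'E'
from plant import robot;from h import *
print(padx(robot,"top"),padx(robot),padx(robot,"wrist"))
robot.move_straight(W(-.0375,0,.215),vel=.12)
print(robot.move_straight(W(-.0375,0,.147),vel=.06,contact_N=6))
st(robot,"down");print(padx(robot),padx(robot,"wrist"))
f=robot.grab_frame("wrist");cv2.imwrite("pics/w2.png",f["image"][:,:,::-1])
for op in(.85,.75,.68,.62,.56,.5,.45,.4,.36):
    robot.grip(op,20);s=st(robot,op)
    if s["opening"]>op+.03:break
print(padx(robot),padx(robot,"wrist"))
f=robot.grab_frame("wrist");cv2.imwrite("pics/w3.png",f["image"][:,:,::-1])
f=robot.grab_frame("side");cv2.imwrite("pics/s3.png",cv2.resize(f["image"][140:300,220:380,::-1],None,fx=3.5,fy=3.5))
E
```

```text
['top', 22, 106.0, 110.7, 117.1, 90, 128.4, 139.3, 151.6] ['side', 0, 12, 141.8, 152.9, 156.1] ['wrist', 468, 101.0, 107.7, 119.1, 1222, 89.9, 133.9, 150.2]
False
down t5.02 op1.000 gf0.0 Fx0.2 Fy0.7 Fz-0.3 x-37.6
['side', 7, 99.3, 111.3, 113.9, 7, 152.3, 154.1, 155.3] ['wrist', 1748, 100.5, 104.5, 117.5, 1863, 125.3, 126.7, 135.8]
0.85 t5.46 op0.847 gf0.0 Fx0.4 Fy-0.4 Fz1.4 x-37.5
0.75 t5.71 op0.753 gf1.0 Fx2.3 Fy0.5 Fz1.9 x-36.8
0.68 t5.94 op0.679 gf2.3 Fx4.5 Fy0.1 Fz3.7 x-36.4
0.62 t6.17 op0.630 gf2.6 Fx5.6 Fy-0.2 Fz3.7 x-36.7
0.56 t6.39 op0.563 gf2.6 Fx5.4 Fy-0.5 Fz4.1 x-36.8
0.5 t6.62 op0.499 gf2.6 Fx5.1 Fy-1.2 Fz3.3 x-36.7
0.45 t6.84 op0.450 gf2.2 Fx5.4 Fy-0.3 Fz3.2 x-37.3
0.4 t7.08 op0.401 gf3.8 Fx-0.7 Fy-0.8 Fz2.4 x-39.0
0.36 t7.30 op0.389 gf22.0 Fx-4.6 Fy-1.8 Fz3.6 x-39.4
['side', 0, 22, 143.7, 145.8, 147.9] ['wrist', 1412, 93.8, 100.1, 111.3, 2347, 118.4, 120.4, 129.1]
```

View pics/w3.png

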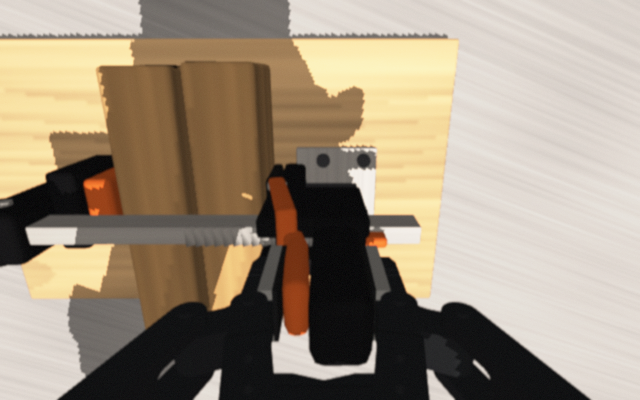

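The wrist view shows the squeeze worked. The trigger sits against the handle at (295,290), the pad is at (100,195), and the jaw came in about 6 mm. I'll recentre by 1.5 mm and do two more slow strokes, measuring after each.

```bash
cat >> h.py <<'E'
def letout(robot,x=-.039):
    for op in(.45,.55,.65,.75,.85,1.): robot.grip(op,20)
    robot.move_straight(W(x,0,.147),vel=.03); robot.sleep(.15)
def squeeze(robot,to=.36):
    for op in(.8,.7,.62,.56,.5,.45,.41,to):
        robot.grip(op,20);s=robot.sense()
        if s["opening"]>op+.025:break
    return s
def snap(robot,name):
    f=robot.grab_frame("wrist");cv2.imwrite(f"pics/{name}.png",f["image"][:,:,::-1])
E
python3 - <<'E'
from plant import robot;from h import *
for i in(2,3):
    letout(robot);st(robot,"out");print(padx(robot,"wrist"))
    squeeze(robot);st(robot,"in%d"%i);print(padx(robot,"wrist"))
snap(robot,"w4")
E
```

```text
out t9.43 op0.999 gf0.0 Fx-0.6 Fy-0.4 Fz0.5 x-39.0
['wrist', 1402, 93.7, 100.2, 111.4, 2440, 118.4, 120.5, 129.4]
in2 t11.41 op0.389 gf21.2 Fx1.5 Fy-1.1 Fz4.9 x-39.5
['wrist', 1081, 90.2, 97.5, 106.8, 2907, 113.7, 117.1, 127.4]
out t13.38 op1.000 gf0.0 Fx-0.4 Fy0.1 Fz-0.5 x-39.0
['wrist', 1087, 90.1, 97.5, 106.8, 2958, 113.7, 117.0, 127.4]
in3 t15.35 op0.387 gf21.2 Fx2.3 Fy0.4 Fz5.5 x-39.5
['wrist', 757, 88.6, 94.8, 102.0, 3453, 108.8, 114.0, 126.7]
```

View pics/w4.png

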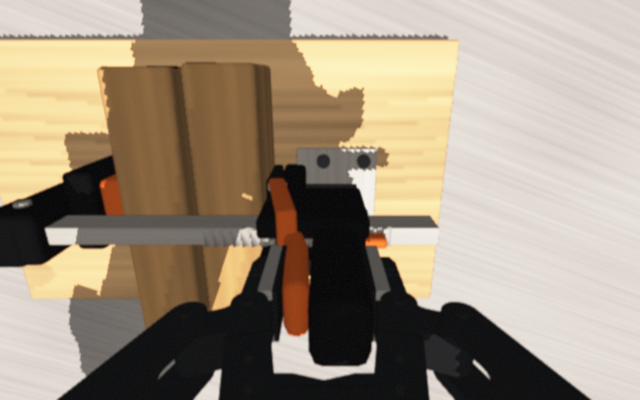

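The pad has reached about x=85 mm (orange at (112,195)) and the halves have not moved yet, with the joint gap at column 185. Next is stroke four.

```bash
python3 - <<'E'
from plant import robot;from h import *
letout(robot);st(robot,"out");print(padx(robot,"wrist"))
squeeze(robot);st(robot,"in4");print(padx(robot,"wrist"))
snap(robot,"w5")
E
```

```text
out t17.37 op1.001 gf0.0 Fx-0.6 Fy0.5 Fz-0.4 x-39.0
['wrist', 758, 88.5, 94.9, 102.1, 3499, 108.7, 114.0, 126.5]
in4 t19.35 op0.385 gf21.1 Fx1.3 Fy-0.3 Fz4.9 x-39.5
['wrist', 730, 84.7, 90.7, 97.2, 3916, 104.0, 111.4, 125.5]
```

View pics/w5.png

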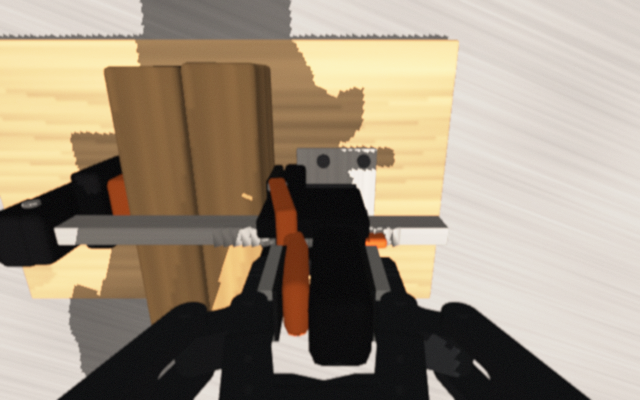

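The far half has now been pushed in by a few mm (its edge moved from column 98 to 105), with the pad touching it and its face at about x=81. I'll do stroke five in finer steps and watch the force and jaw position.

```bash
python3 - <<'E'
from plant import robot;from h import *
letout(robot);st(robot,"out");print(padx(robot,"wrist"))
for op in(.8,.7,.62,.56,.52,.48,.45,.42,.4,.36):
    robot.grip(op,20);s=st(robot,op)
    if op<.6:print(padx(robot,"wrist"))
    if s["opening"]>op+.025:break
snap(robot,"w6")
E
```

```text
out t21.37 op1.004 gf0.0 Fx0.7 Fy-0.9 Fz-0.5 x-39.0
['wrist', 726, 84.4, 90.6, 97.2, 3968, 103.9, 111.2, 125.4]
0.8 t21.73 op0.796 gf0.7 Fx1.9 Fy-0.6 Fz0.1 x-38.4
0.7 t21.98 op0.697 gf1.1 Fx2.4 Fy-0.5 Fz1.0 x-38.7
0.62 t22.23 op0.621 gf2.5 Fx5.1 Fy1.0 Fz3.5 x-37.7
0.56 t22.45 op0.564 gf2.9 Fx5.6 Fy-0.2 Fz4.0 x-37.3
['wrist', 752, 83.8, 89.9, 96.3, 4167, 103.1, 111.5, 126.4]
0.52 t22.72 op0.520 gf3.1 Fx5.2 Fy-0.1 Fz4.4 x-37.2
['wrist', 746, 83.2, 89.2, 95.6, 4151, 102.6, 111.1, 126.0]
0.48 t22.98 op0.482 gf3.2 Fx6.5 Fy-0.4 Fz5.6 x-37.1
['wrist', 753, 82.6, 88.7, 95.2, 4177, 102.0, 110.9, 125.6]
0.45 t23.25 op0.453 gf3.3 Fx5.3 Fy0.5 Fz4.6 x-37.0
['wrist', 757, 77.1, 88.2, 94.8, 4178, 101.6, 110.4, 125.4]
0.42 t23.52 op0.423 gf3.7 Fx5.5 Fy-0.6 Fz6.0 x-38.2
['wrist', 735, 81.9, 88.1, 93.6, 4183, 100.4, 109.1, 124.0]
0.4 t23.78 op0.402 gf8.5 Fx4.4 Fy-0.7 Fz5.3 x-38.9
['wrist', 709, 81.8, 87.9, 93.2, 4215, 99.8, 108.5, 123.5]
0.36 t24.05 op0.387 gf20.3 Fx2.8 Fy-0.7 Fz6.5 x-39.5
['wrist', 691, 76.8, 87.8, 92.7, 4197, 99.4, 108.2, 123.0]
```

View pics/w6.png

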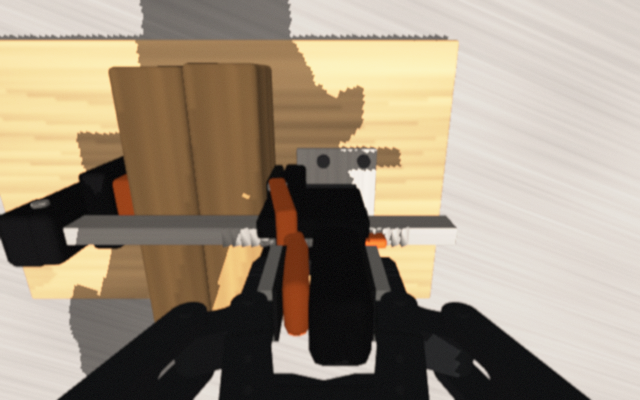

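Column 187 shows the joint closed. The pad front has stopped at x≈82, with the pad pressed in only about 1.5–2 mm so far. I'll let out and squeeze gradually, stopping once the jaw has gone about 4.5 mm past closure (jaw edge at about 96.8).

```bash
python3 - <<'E'
from plant import robot;from h import *
letout(robot);st(robot,"out");print(padx(robot,"wrist"))
for op in(.8,.7,.62,.58,.55,.52,.5,.48,.46,.44,.42,.4,.38,.36):
    robot.grip(op,20);s=st(robot,op)
    if op<.6:
        p=padx(robot,"wrist");print(p)
        if p[6]<96.9:break
    if s["opening"]>op+.025:break
snap(robot,"w7")
E
```

```text
out t26.07 op0.999 gf0.0 Fx0.1 Fy0.1 Fz-0.3 x-39.0
['wrist', 726, 76.5, 88.0, 93.6, 4224, 100.2, 108.7, 123.6]
0.8 t26.43 op0.797 gf0.8 Fx0.5 Fy0.4 Fz1.4 x-38.4
0.7 t26.68 op0.699 gf2.5 Fx4.2 Fy0.6 Fz2.7 x-37.2
0.62 t26.93 op0.622 gf3.8 Fx7.1 Fy0.2 Fz6.0 x-35.9
0.58 t27.14 op0.581 gf4.4 Fx9.3 Fy1.0 Fz7.0 x-35.3
['wrist', 698, 80.8, 87.7, 92.7, 4144, 99.5, 108.6, 123.4]
0.55 t27.41 op0.545 gf4.8 Fx9.6 Fy1.3 Fz6.4 x-34.9
['wrist', 687, 78.2, 87.6, 92.5, 4132, 99.2, 108.2, 123.3]
0.52 t27.68 op0.525 gf5.1 Fx10.0 Fy2.2 Fz7.9 x-34.6
['wrist', 685, 76.6, 87.5, 92.1, 4119, 99.0, 108.0, 122.8]
0.5 t27.94 op0.502 gf5.6 Fx10.1 Fy1.2 Fz7.5 x-34.8
['wrist', 678, 80.5, 87.5, 91.9, 4125, 98.6, 107.7, 122.6]
0.48 t28.21 op0.481 gf6.4 Fx9.0 Fy1.4 Fz8.3 x-35.5
['wrist', 646, 76.6, 87.1, 91.3, 4161, 98.0, 107.0, 122.0]
0.46 t28.48 op0.462 gf7.9 Fx7.3 Fy2.2 Fz8.8 x-36.4
['wrist', 608, 76.4, 86.7, 90.8, 4169, 97.5, 106.5, 121.6]
0.44 t28.74 op0.440 gf9.9 Fx5.6 Fy1.4 Fz8.1 x-37.2
['wrist', 573, 76.3, 86.7, 90.4, 4143, 96.9, 106.0, 121.0]
0.42 t29.01 op0.427 gf18.3 Fx3.9 Fy1.2 Fz9.3 x-37.9
['wrist', 529, 76.7, 86.3, 89.8, 4136, 96.4, 105.5, 120.6]
```

View pics/w7.png

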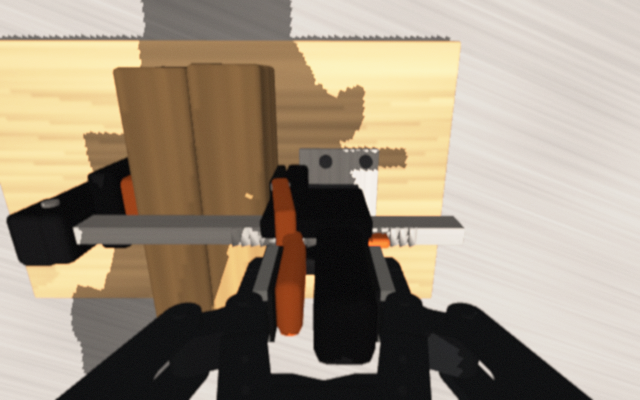

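The visible pad has shrunk from 757 to 529 pixels (about 4 mm), jaw travel past closure is about 4.9 mm, and the force implies about 4.8 mm. That is the target, so I'll check that it holds steady and hand in.

```bash
python3 - <<'E'
from plant import robot;from h import *
robot.sleep(.8);st(robot,"hold");p=padx(robot,"wrist");print(p)
if 95.3<p[6]<97: print(robot.close_job())
E
```

```text
hold t29.91 op0.419 gf18.3 Fx3.5 Fy1.8 Fz9.2 x-37.9
['wrist', 535, 76.2, 86.4, 89.8, 4133, 96.5, 105.5, 120.6]
the job is handed in; nothing more can be done
None
```

I closed the joint with the trigger alone in six squeezes, the last one partial, and handed in at about 30 s with the trigger still held; the pad is pressed in by an estimated 4–5 mm, below the 9 mm cracking point.

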